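Break the lid stay and shut the parts chest

TASK

The lid of the grey parts chest is propped up by a two-link folding stay on the chest's right-hand side, locked at its knuckle. Break the stay by pushing the knuckle pin away from you, towards the hinge; draw the lid down to about half-way, let go and take your hand off so that the lid stands there by itself; then close it fully and gently. Leave the other things on the bench and in the chest where they are.

Things in the scene. Friction and masses are not known exactly. Their poses are not given: they have to be found in the camera images.
- chest: Grey steel parts chest fixed to the bench, open-topped: 220 mm deep (its x), 260 mm wide (its y), 110 mm high, walls 5 mm. Origin at the centre of its underside, on the bench; x points to its hinged back (away from the robot, give or take its yaw), y to its left, z up. The stay is outside, on its right-hand (-y) side.
- lid (a joint): Lid angle in rad: 0 as it stands locked open, 75 degrees up from closed; grows as it closes; 1.309 (a firm stop) is fully shut, lying flat on the rim. The hinge is stiff with friction (about 0.75 N m; lid about 0.45 kg), so with the stay broken the lid stays wherever it is left; moving it takes under 10 N at its front edge. While the stay is locked it cannot close.
- knuckle (a joint): Angle of the stay's knuckle in rad: 0 = locked, slightly past straight (it bows about 10 mm towards the robot) against a stop; 0.2 = straight; grows as the stay folds, the knuckle moving away from the robot and down (about 25 mm of knuckle travel gives 0.5 rad), about 2.9 when the lid is shut. About 5 N on the pin breaks it; once past straight it stays as left.
- knuckle_pin (a point): On the axis of the round steel knuckle pin joining the stay's two 98 mm flat links. Pin 18 mm in diameter, along the chest's y, from 8 to 50 mm beyond the chest's right-hand side; this point is 32 mm beyond it, with room to push there. Locked, it stands about 160 mm above the bench; when it breaks it starts off away from the robot and 25 to 30 degrees downward. Turns with the upper link.
- lid_edge (a point): Middle of the lid's front (free) edge, at mid-thickness. The lid is a plain flat slab 220 mm from hinge line to this edge, 260 mm wide, 12 mm thick. Its frame is the lid's: x from the free edge to the hinge, y along the edge, z out of the outer face (up when shut; facing away from the robot while the lid is open). About 320 mm above the bench at the start.
- lid_outer (a point): Point on the lid's outer face (the top when shut), on its centre line, 170 mm from the hinge line; same axes as lid_edge. Height when shut 122 mm.
- lid_hinge (a point): Middle of the hinge line: along the chest's y at the rear top edge of the chest, 110 mm above the bench and 110 mm behind the chest's centre; the underside of the lid lies on this line. Axes of the chest.
- jar: Bystander: grey screw-top jar, 60 mm across, 85 mm high, standing to the right of the chest. Origin at its foot.
- bearing: Bystander: steel ball bearing lying flat, 62 mm across, 16 mm thick, right of the chest. Origin at its underside.
- filter: Bystander: black oil filter can, 68 mm across, 83 mm high, left of the chest. Origin at its foot.
- spanner: Bystander: steel spanner 190 mm long lying to the left of the chest. Origin under its middle.
- socket_a: Bystander: small socket, 28 mm across, 40 mm high, standing inside the chest. Origin at its foot.
- socket_b: Bystander: larger socket, 36 mm across, 45 mm high, standing inside the chest. Origin at its foot.
- driver: Bystander: black-handled screwdriver 150 mm long lying inside the chest. Origin under its middle.

How it is judged:
By the outcome, as a careful person would: the job done as asked, in the order asked, and still so for the second after the job is handed in, with the robot touching nothing.
It also fails if it takes over 72 s, if anything falls off the work surface, if the arm or the gripper's body presses on something with over 40 N, if the wrist force passes 120 N, or if a joint passes its speed limit or range.

ROBOT

A 6-joint arm with a two-finger parallel gripper is mounted at the origin on the work surface. World frame = base frame: x ahead of the robot, y to its left, z up, the work surface at z = 0. Lengths are in m, angles in rad, forces in N, time in s.
With the tool pointing down it reaches from about 0.4 to 0.825 m from the base axis. Payload 7 kg.
Tool frame: the origin (TCP) lies between the finger pads; the fingertips stand 11 mm ahead of it and the grasp point (between the pads) lies 8 mm behind it (arm.tips_ahead is the distance from the TCP to the fingertips, in m); z points along the fingers, x is the direction in which the jaws open and shut, and the axes are right-handed (so a half turn about z gives the same grasp; the last joint's range is limited). The gripper opens to 88 mm and grips with 3 to 60 N. Pads are 19 mm wide; open, the fingers measure 130 mm over their backs; the gripper's body (78 mm by 193 mm) begins 47 mm behind the grasp point.
Start: joints at [-0.996, 0.359, 0.012, 0, -1.224, -0.288], TCP at [0.191, -0.647, 0.238] pointing down, gripper open.
Joint ranges: [-3.07, 3.07], [-1.43, 2.12], [-1.02, 1.25], [-3.03, 1.67], [-3.05, -0], [-3.03, 3.03]. Speed limits (rad/s): [2.39, 2.39, 3.01, 3.14, 3.14, 3.14].

INTERFACE

Orientations are given as [roll, pitch, yaw] about the fixed x, y, z axes, in that order (R = Rz(yaw) Ry(pitch) Rx(roll)).
In Python, from station import arm, optics, finder gives the robot as it stands. The module is installed in compiled form; this text tells all that it offers.
- The arm moves only by the tool apply_moves, never from a script. Its argument "increments" is one flat list of numbers, 6 for each row, row after row: the shift along the world's x, y, z in m, then the turn, a rotation vector about the world's x, y, z in rad. In form: [tx, ty, tz, rx, ry, rz, tx, ty, tz, rx, ry, rz, ...]. A call has 1 to 20 rows; each row shifts and turns the pose as measured when the row begins; what a row does not reach is not made up. A row lasts 1/12 s, in which the tool goes at most 41.7 mm and 7.16 degrees, less where a joint would pass 70% of its speed; a pose out of reach is approached as far as the arm can. A call with a gripper value outside its range is refused whole. "hand" is the closure, from 0 (fully open) to 1 (shut), set as the call begins (left out, the last holds). The fingers move at their own pace and stop on an object; "force" is the grip in N (left out, the last holds). Time passes only in rows, so rows that do not move let the fingers close. It gives the time, the measured TCP pose, the force and the opening at its end, in the units of the state.
- arm.get_state(): the state, without advancing time (a new reading comes with each control period).
- optics.grab_frame(name): name is "side" or "top" or "wrist"; returns the picture (400x640x3 uint8, red, green, blue); there is no depth.
- optics.camera_model(name): a dict with "fx", "fy", "cx", "cy" (pixels), "world_to_cam" (4x4, takes a point from world to camera coordinates); the wrist camera has in their place "T_tool_cam" (4x4, takes a point from camera to tool coordinates, whose origin is the TCP and whose axes are the tool frame's). Camera axes: x right, y up, looking along -z (the intrinsics and any distortion apply to the point x, -y, -z); pixel columns grow to the right and rows downward; lengths in m; the calibration is good to about 2 mm. The wrist camera is an equidistant fisheye: a pixel r from the principal point sees the ray r / f radians off the axis. A picture is of the moment at which its call begins: read the wrist's pose just before it. camera_model takes no time and is no camera call.
- arm.job_done(): hands the job in, once; it reports no verdict.
Trained networks look in the newest picture that a camera, given by its name, has taken for a name from the list of things; names that differ only in an ending like _2 or _b are one class to them, and where a whole thing is asked for, a point or a joint stands for the part that bears it (a point fixed in the world has none). Each returns a list of dicts, best first, with "conf" (0 to 1); they miss things now and then, are a little off and sometimes report something else, mostly with a low value. They report only what shows in the picture. A call takes as long as a camera call.
- finder.find_in(camera, name): "box" ([left, top, right, bottom] in pixels, round what is visible of it).
- finder.landmark_of(camera, name): "point" ([column, row] in pixels: a listed point, or the origin of a listed thing).
The state is a dict: "t": time; "q": joint angles; "qd": joint speeds; "joint_efforts": joint torques, N m; "eef_pos": TCP position; "ee_rot": TCP orientation; "force": force on the tool from outside, world axes, zero at the start; "moment": the same for the moment, N m; "width": finger opening in m.
Only numpy, scipy, OpenCV 4.12 (cv2) and the standard library are available. Lean on these libraries where they do the work, as an engineer would, in place of code of your own. Each camera call takes 0.05 s, during which the arm holds its last target. There are 200 camera calls.

## Working session

There is one attempt and no reset: what is moved stays moved. The work goes in short steps, Python scripts to look and compute and a tool call to move; the robot and the scene stay as the last step left them, time stands still between calls to the robot, and variables do not carry over. Pictures are saved under pics/ and viewed, about 8 in all and at most 12, crops included, and the job is handed in when it is done.

Besides the shell and the picture viewer there is one more tool, called after "Call:" as name(argument=value, ...) on one line, values as JSON. apply_moves: Moves the arm, as the interface text tells. Its arguments: {"type":"object","properties":{"increments":{"type":"array"},"hand":{"type":"number"},"force":{"type":"number"}},"required":["increments"]}

```bash
mkdir -p pics
cat > h.py <<'E'
import numpy as np, cv2
from scipy.optimize import least_squares
from station import arm, optics, finder
def proj(cam,P):
    m=optics.camera_model(cam); T=np.array(m["world_to_cam"])
    p=T[:3,:3]@np.asarray(P,float)+T[:3,3]
    return np.array([m["cx"]+m["fx"]*p[0]/-p[2], m["cy"]+m["fy"]*(-p[1])/-p[2]])
def chestpt(v,p):  # v = x,y,yaw of chest
    c,s=np.cos(v[2]),np.sin(v[2]); return np.array([v[0]+c*p[0]-s*p[1], v[1]+s*p[0]+c*p[1], p[2]])
def snap(cam,f):
    im=optics.grab_frame(cam); cv2.imwrite(f,im[:,:,::-1]); return im
E
python3 - <<'E'
from h import *
print(arm.get_state())
for c in("side","top"):
    snap(c,f"pics/{c}0.png"); m=optics.camera_model(c); print(c,m)
    for n in("chest","knuckle_pin","lid_edge","lid_outer","lid_hinge","jar","bearing"):
        r=finder.landmark_of(c,n); print(n,[(np.round(d["point"]),round(d["conf"],2)) for d in r[:2]])
a=cv2.imread("pics/side0.png");b=cv2.imread("pics/top0.png")
cv2.imwrite("pics/both0.png",cv2.resize(np.vstack([a,b]),(480,600)))
E
```

```text
{'t': 0.0, 'q': array([-9.95878654e-01,  3.59398018e-01,  1.10377177e-02, -3.45833278e-04,
       -1.22409210e+00, -2.88074097e-01]), 'qd': array([-1.78695359e-03,  1.30660209e-03, -7.93215839e-04, -4.72642838e-05,
        1.30537330e-03, -6.67029200e-04]), 'joint_efforts': array([-6.73203385e-05, -5.82708943e+01,  2.93057066e+01,  6.99751899e+00,
        6.88341490e-03, -2.40185618e-04]), 'eef_pos': array([ 0.19079432, -0.64697401,  0.23660705]), 'ee_rot': array([-3.14143381e+00, -1.68019911e-03,  1.85752199e+00]), 'force': array([-0.13183547, -0.21393689, -0.19902364]), 'moment': array([-0.00440752,  0.00042283, -0.02860931]), 'width': 0.08808359466331274}
side {'fx': 401.4686841315319, 'fy': 401.4686841315319, 'cx': 323.54477315347765, 'cy': 202.34787662549502, 'world_to_cam': array([[-9.98919243e-01, -4.64790110e-02, -2.17340889e-04,
         5.50397579e-01],
       [ 3.40768519e-02, -7.35538060e-01,  6.76625843e-01,
        -1.08141826e-01],
       [-3.16087625e-02,  6.75887168e-01,  7.36326980e-01,
        -1.10649007e+00],
       [ 0.00000000e+00,  0.00000000e+00,  0.00000000e
[... 355 characters left out ...]
9737, 'fy': 383.99243323349737, 'cx': 318.0986027103747, 'cy': 198.67272499318784, 'world_to_cam': array([[-0.01424585, -0.99985401,  0.00943502,  0.04783228],
       [ 0.98170499, -0.01219418,  0.19001741, -0.5968362 ],
       [-0.18987462,  0.01196936,  0.98173538, -0.98019971],
       [ 0.        ,  0.        ,  0.        ,  1.        ]])}
chest [(array([328., 218.]), 0.78), (array([246., 187.]), 0.26)]
knuckle_pin [(array([397., 202.]), 0.55)]
lid_edge [(array([336., 168.]), 0.81)]
lid_outer [(array([334., 166.]), 0.83), (array([247., 189.]), 0.74)]
lid_hinge [(array([332., 171.]), 0.61)]
jar [(array([432., 246.]), 0.93)]
bearing [(array([429., 205.]), 0.71), (array([330., 198.]), 0.28)]
```

View pics/both0.png

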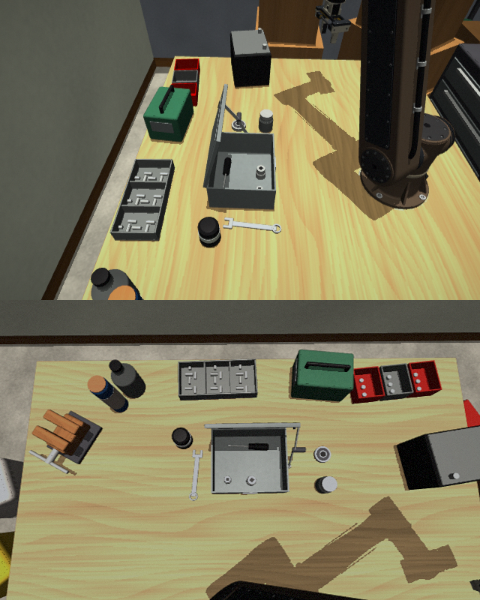

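```bash
cat >> h.py <<'E'
def lidpt(d,t,a): # d from hinge, t out from underside, a lid joint angle
    e=np.radians(75)-a; return np.array([.11-d*np.cos(e)+t*np.sin(e),0,.11+d*np.sin(e)+t*np.cos(e)])
E
python3 - <<'E'
from h import *
L={"chest":[0,0,0],"lid_edge":lidpt(.22,.006,0),"lid_outer":lidpt(.17,.012,0),"lid_hinge":[.11,0,.11]}
obs=[]
for c,d in(("side",{"chest":(323,238),"lid_edge":(297,145),"lid_outer":(290,159),"lid_hinge":(282,209)}),("top",{"chest":(328,218),"lid_edge":(336,168),"lid_outer":(334,166),"lid_hinge":(332,171)})):
    obs+=[(c,n,p) for n,p in d.items()]
f=lambda v:np.concatenate([proj(c,chestpt(v,L[n]))-p for c,n,p in obs])
r=least_squares(f,[.6,0,0],loss="soft_l1",f_scale=3); print(r.x)
print(np.round(f(r.x).reshape(-1,2),1))
def two(ps,pt):
    g=lambda P:np.concatenate([proj("side",P)-ps,proj("top",P)-pt]); s=least_squares(g,[.6,-.15,.1]);return s.x,s.fun
for n,a,b in(("pin",(316,155),(397,202)),("jar",(355,171),(432,246)),("bearing",(318,167),(429,205)),("edge",(297,145),(336,168))): print(n,*[np.round(q,3) for q in two(a,b)])
s=cv2.imread("pics/side0.png")[100:290,250:400];t=cv2.imread("pics/top0.png")[155:270,260:460]
s=cv2.resize(s,None,fx=3,fy=3,interpolation=2);t=cv2.resize(t,(350,201))
v=r.x
A=cv2.imread("pics/side0.png");B=cv2.imread("pics/top0.png")
for c,I in(("side",A),("top",B)):
  for p in [[x,y,z] for x in(-.11,.11) for y in(-.13,.13) for z in(0,.11)]+[lidpt(.22,.006,0)+[0,y,0] for y in(-.13,.13)]+[[0.03,-.162,.16]]:
    q=proj(c,chestpt(v,p)); cv2.circle(I,tuple(int(round(8*k)) for k in q),8,(0,0,255),-1,shift=3)
s=cv2.resize(A[110:290,250:390],None,fx=3,fy=3,interpolation=2);t=cv2.resize(B[155:270,265:455],(373,226))
o=np.zeros((540,793,3),np.uint8);o[:,:420]=s;o[:226,420:]=t;cv2.imwrite("pics/c1.png",o)
E
```

```text
[ 0.55016161  0.01178993 -0.0729036 ]
[[ 0.6 -0.4]
 [ 0.  -0.2]
 [-0.1  1.2]
 [-0.4 -1.3]
 [ 0.1  0.8]
 [-0.8 -0.1]
 [ 0.5 -0.7]
 [-0.2  0. ]]
pin [ 0.573 -0.152  0.157] [ 2.296  0.62   0.222 -2.085]
jar [ 0.466 -0.281 -0.014] [-1.803 -0.398 -0.218  1.568]
bearing [ 0.584 -0.276  0.002] [-0.664 -0.178 -0.065  0.596]
edge [0.609 0.006 0.322] [ 0.027  0.008  0.002 -0.026]
```

View pics/c1.png

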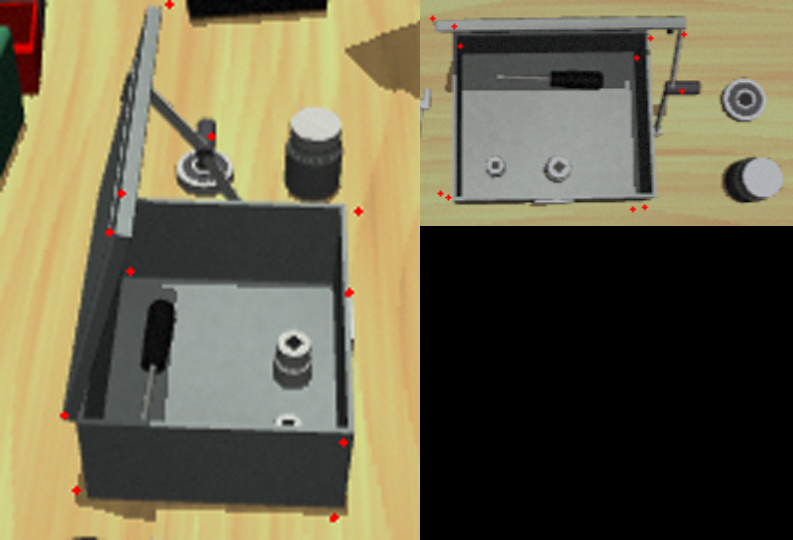

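Run:
```python
from h import *
e=lidpt(.22,.006,0); Y=np.array([0,.13,0])
O=[("side",[0,0,0],(323,238)),("side",e,(297,145)),("top",[0,0,0],(328,218)),("top",e,(336,168)),("side",[.11,0,.11],(282,209)),
("top",[-.11,.13,.11],(282.8,256.9)),("top",[-.11,-.13,.11],(384.2,254.8)),("top",e+Y,(273.2,167.5)),("top",e-Y,(400.5,166)),
("side",[-.11,.13,.11],(367.3,253.3)),("side",[.11,.13,.11],(276.7,249)),("side",[-.11,.13,0],(365,279)),("side",[.11,.13,0],(280,275.7)),("side",[-.11,-.13,.11],(365,178.3)),("side",e+Y,(291.7,188.7)),("side",e-Y,(301,112.7))]
f=lambda v:np.concatenate([proj(c,chestpt(v,L))-p for c,L,p in O])
r=least_squares(f,[.6,0,0],loss="soft_l1",f_scale=2); v=r.x;print(v)
print(np.round(f(v).reshape(-1,2),1).tolist())
# pin: on y=-.162, solve chest x,z from tip/landmark
for ps,pt in(((316,155),(397,202)),):
    g=lambda u:np.concatenate([proj(c,chestpt(v,[u[0],-.13-u[2],u[1]]))-p for c,p in(("side",ps),("top",pt))])
    s=least_squares(g,[.03,.16,.032]);print(s.x,s.fun)
for n,p in dict(pin=[s.x[0],-.162,s.x[1]],edge=e,edgeR=e-Y,outer=lidpt(.17,.012,0),hinge=[.11,0,.11]).items(): print(n,chestpt(v,p))
```

```text
[0.55048173 0.00739375 0.00642619]
[[0.6, -1.6], [-0.2, -0.1], [1.6, 0.7], [-0.9, -0.4], [-0.8, -0.0], [-2.6, 0.5], [0.4, 0.5], [-2.4, 1.3], [-1.4, 0.5], [0.7, -0.4], [-1.6, 0.9], [-0.5, -1.0], [-1.1, -0.7], [-0.2, -1.7], [-0.5, -1.8], [0.4, -2.2]]
[0.02106533 0.15713912 0.02935981] [ 2.29600591  0.62049261  0.22223013 -2.08479115]
pin [ 0.57258765 -0.15446753  0.15713912]
edge [0.60933588 0.00777197 0.3240566 ]
edgeR [ 0.61017128 -0.12222535  0.3240566 ]
outer [0.628072   0.00789237 0.27731322]
hinge [0.66047946 0.00810063 0.11      ]
```

Call:
apply_moves(increments=[0.018,0.03,0.003,0,0,-0.072,0.018,0.03,0.003,0,0,-0.072,0.018,0.03,0.003,0,0,-0.072,0.018,0.03,0.003,0,0,-0.072,0.018,0.03,0.003,0,-0.065,0,0.018,0.03,0.003,0,-0.065,0,0.018,0.03,0.003,0,-0.065,0,0.018,0.03,0.003,0,-0.065,0,0.018,0.03,0.003,0,-0.065,0,0.018,0.03,0.003,0,-0.065,0,0.018,0.03,0.003,0,-0.065,0,0.018,0.03,0.003,0,-0.065,0,0.018,0.03,0.003,0,-0.065,0,0.018,0.03,0.003,0,-0.065,0,0.018,0.03,0.003,0,-0.065,0,0.018,0.03,0.003,0,-0.065,0], hand=1, force=20)

```text
t: 2.13
eef_pos: [0.4688, -0.1922, 0.2872]
ee_rot: [2.387, -0.007, 1.536]
force: [-0.0, -3.5, 0.3]
width: 0.0002
```

```bash
cat >> h.py <<'E'
from scipy.spatial.transform import Rotation as Ro
def wray(px,s):
    m=optics.camera_model("wrist"); d=np.array([(px[0]-m["cx"])/m["fx"],(px[1]-m["cy"])/m["fy"]]); r=np.linalg.norm(d)
    k=np.array([d[0]/r*np.sin(r),-d[1]/r*np.sin(r),-np.cos(r)]); T=np.array(m["T_tool_cam"]); R=Ro.from_euler("xyz",s["ee_rot"]).as_matrix()
    return R@T[:3,3]+s["eef_pos"], R@T[:3,:3]@k
E
python3 - <<'E'
from h import *
s=arm.get_state(); print(s["eef_pos"],s["ee_rot"],s["force"])
snap("wrist","pics/w1.png")
for d in finder.landmark_of("wrist","knuckle_pin")[:2]:
    o,k=wray(d["point"],s); t=(-.1545-o[1])/k[1]; print(d,o,k,"at y:",o+t*k)
    for x in(.565,.573,.58): print(o+k*(x-o[0])/k[0])
E
```

```text
[ 0.4688117  -0.19223126  0.28717479] [ 2.3871948  -0.00671917  1.53630883] [-0.03990821 -3.54296812  0.32577205]
{'point': [356.5, 175.0], 'conf': 0.64} [ 0.31729838 -0.18770707  0.34705472] [ 0.80339411  0.10234705 -0.58658587] at y: [ 0.57796412 -0.1545      0.15673364]
[ 0.565      -0.15615154  0.16619919]
[ 0.573      -0.1551324   0.16035811]
[ 0.58       -0.15424064  0.15524717]
```

View pics/w1.png

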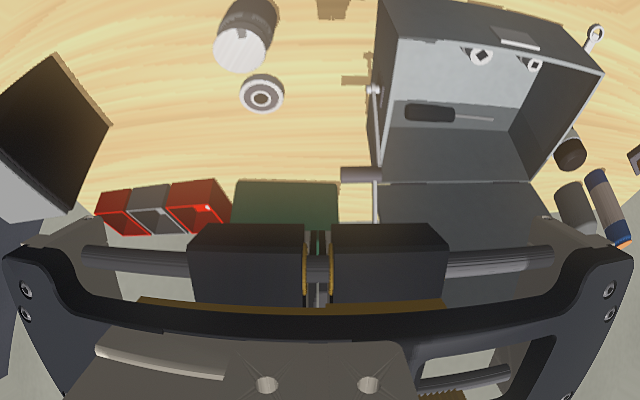

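Run:
```python
from h import *
m=optics.camera_model("wrist"); T=np.linalg.inv(np.array(m["T_tool_cam"])); print(np.round(m["T_tool_cam"],3),m["fx"],m["cx"],m["cy"])
for p in([0,0,0],[0,0,.011],[.021,0,.011],[-.021,0,.011],[.021,.0095,.011],[.021,-.0095,.011],[.021,-.0095,-.055],[.0965,-.039,-.055],[-.0965,-.039,-.055]):
    c=T[:3,:3]@p+T[:3,3]; th=np.arctan2(np.hypot(c[0],c[1]),-c[2]); u=np.array([c[0],-c[1]])/np.hypot(c[0],c[1]); print(p,np.round(np.array([m["cx"],m["cy"]])+m["fx"]*th*u))
```

```text
[[ 1.    -0.     0.    -0.   ]
 [-0.    -0.966 -0.258 -0.069]
 [ 0.     0.258 -0.966 -0.147]
 [ 0.     0.     0.     1.   ]] 309.70691628693146 317.2947248369732 199.09741219186603
[0, 0, 0] [318. 255.]
[0, 0, 0.011] [318. 246.]
[0.021, 0, 0.011] [355. 246.]
[-0.021, 0, 0.011] [280. 246.]
[0.021, 0.0095, 0.011] [355. 261.]
[0.021, -0.0095, 0.011] [356. 230.]
[0.021, -0.0095, -0.055] [377. 295.]
[0.0965, -0.039, -0.055] [560. 213.]
[-0.0965, -0.039, -0.055] [ 76. 213.]
```

```bash
python3 -c "
import cv2;a=cv2.imread('pics/w1.png')[140:340,160:480];a=cv2.convertScaleAbs(a,alpha=1.6,beta=25);cv2.imwrite('pics/w1c.png',cv2.resize(a,None,fx=2.5,fy=2.5,interpolation=2))"
```

```text
(no output)
```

View pics/w1c.png

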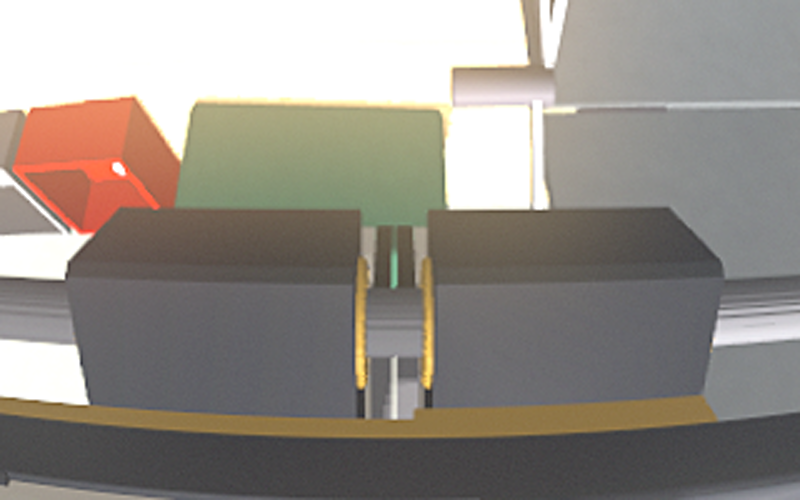

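Call:
apply_moves(increments=[0.0135,0.006,-0.0175,0,0,0.04,0.0135,0.006,-0.0175,0,-0.03,0,0.0135,0.006,-0.0175,0,-0.03,0,0.0135,0.006,-0.0175,0,-0.03,0,0.0135,0.006,-0.0175,0,-0.03,0,0.0135,0.006,-0.0175,0,0,0,0,0,0,0,0,0])

```text
t: 2.82
eef_pos: [0.5344, -0.169, 0.1881]
ee_rot: [2.304, 0.008, 1.592]
force: [0.8, -0.1, 1.3]
width: 0.0008
```

Call:
apply_moves(increments=[0.007,0.006,-0.005,0,0,-0.015,0.007,0.006,-0.005,0,0,0,0.005,0,-0.003,0,0,0,0.005,0,-0.003,0,0,0,0.005,0,-0.003,0,0,0])

```text
t: 3.23
eef_pos: [0.5671, -0.1604, 0.1663]
ee_rot: [2.302, 0.005, 1.585]
force: [-3.4, 1.2, 0.1]
width: 0.0005
```

Call:
apply_moves(increments=[0.005,0,-0.003,0,0,0,0.005,0,-0.003,0,0,0,0.005,0,-0.0035,0,0,0,0.005,0,-0.0035,0,0,0])

```text
t: 3.57
eef_pos: [0.5856, -0.1603, 0.151]
ee_rot: [2.308, 0.002, 1.589]
force: [-14.1, -1.5, 2.6]
width: 0.0004
```

Run:
```python
from h import *
s=arm.get_state(); print(s["eef_pos"],s["force"])
a=snap("side","pics/side1.png"); b=snap("wrist","pics/w2.png")
for c in("side","wrist"): print([(d["point"],d["conf"]) for d in finder.landmark_of(c,"knuckle_pin")[:2]])
s3=cv2.resize(a[90:250,240:400],(640,640))[:400]
cv2.imwrite("pics/v2.png",np.hstack([cv2.resize(a[90:230,250:390],(400,400)),b[:,120:520]])[:,:,::-1])
```

```text
[ 0.585602   -0.16033935  0.15097114] [-14.06609532  -1.48050888   2.56495696]
[([306.6, 162.2], 0.62)]
[([329.5, 244.7], 0.6)]
```

View pics/v2.png

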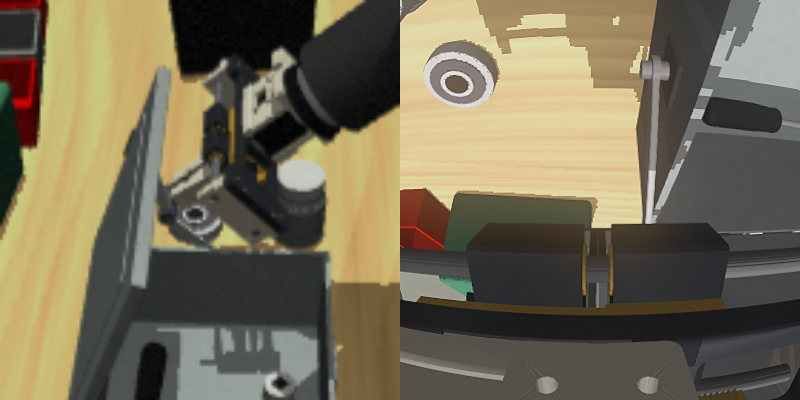

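Run:
```python
from h import *
for px in((316,155),(306.6,162.2)):
    print(least_squares(lambda u:proj("side",[u[0],-.155,u[1]])-px,[.57,.16]).x)
```

```text
[0.57913648 0.15640293]
[0.60616273 0.12865088]
```

Call:
apply_moves(increments=[0.004,0,-0.0035,0,0,0,0.004,0,-0.0035,0,0,0])

```text
t: 3.93
eef_pos: [0.593, -0.1611, 0.1452]
ee_rot: [2.307, 0.003, 1.59]
force: [-17.5, -2.4, 6.2]
width: 0.0005
```

Call:
apply_moves(increments=[-0.03,0,0.027,0,0,0,-0.03,0,0.027,0,0,0,-0.03,0,0.027,0,0,0,0,0.01,0.03,0,0,0,0,0.024,0.03,0,0.12,0,0,0.024,0.03,0,0.12,0,0,0.024,0.03,0,0.12,0,0,0.024,0.03,0,0.12,0,0,0.024,0.03,0,0.12,0,0,0.024,0.025,0,0.12,0,0,0.024,0.02,0,0.12,0])

```text
t: 4.85
eef_pos: [0.5347, -0.0753, 0.3231]
ee_rot: [2.871, -0.028, 1.592]
force: [1.6, -0.6, -0.4]
width: 0.0002
```

Run:
```python
from h import *
s=arm.get_state(); print(s["eef_pos"],s["ee_rot"],s["force"])
v=[.5505,.0074,.0064]
a=snap("side","pics/side2.png");b=snap("top","pics/top2.png")
P={}
for c in("side","top"):
  for n in("knuckle_pin","lid_edge","lid_outer"):
    r=finder.landmark_of(c,n); print(c,n,[(d["point"],round(d["conf"],2)) for d in r[:2]])
    if r and r[0]["conf"]>.4 and n!="knuckle_pin": P[c,n]=r[0]["point"]
g=lambda a:np.concatenate([proj(c,chestpt(v,lidpt(*((.22,.006) if n=="lid_edge" else (.17,.012)),a[0])))-p for (c,n),p in P.items()])
r=least_squares(g,[.05]); print("lid angle",r.x,np.round(r.fun,1))
```

```text
[ 0.53471642 -0.07527348  0.32310028] [ 2.87124397 -0.02827243  1.59210757] [ 1.56910714 -0.64978282 -0.40422088]
side knuckle_pin []
side lid_edge [([314.7, 149.8], 0.89), ([337.2, 299.2], 0.63)]
side lid_outer [([303.4, 164.2], 0.9)]
top knuckle_pin []
top lid_edge [([335.7, 187.9], 0.83)]
top lid_outer []
lid angle [0.18834652] [ 0.   0.3 -0.2 -0.2 -0.4  0.1]
```

Call:
apply_moves(increments=[-0.01,0.02,0.035,0,0.07,0,-0.005,0.02,0.035,0,0.07,0,0,0.02,0.03,0,0.07,0,0.01,0.02,0,0,0.07,0,0.035,0.005,0,0,0,0,0.035,0.003,0,0,0,0,0.03,0,0,0,0,0])

```text
t: 5.83
eef_pos: [0.6179, 0.0086, 0.4191]
ee_rot: [-3.116, -0.033, 1.578]
force: [0.5, -0.1, 1.0]
width: 0.0003
```

Call:
apply_moves(increments=[0.03,0,0,0,0,0,0.005,0,-0.03,0,0,0,0,0,-0.03,0,0,0,0,0,-0.03,0,0,0,0,0,-0.02,0,0,0,0,0,0,0,0,0])

```text
t: 6.33
eef_pos: [0.6584, 0.0043, 0.2979]
ee_rot: [-3.112, -0.031, 1.573]
force: [-1.0, -0.7, -0.9]
width: 0.0003
```

Call:
apply_moves(increments=[-0.018,0,0,0,0,0,-0.018,0.002,0,0,0,0,-0.012,0.002,0,0,0,0,-0.008,0,0,0,0,0,-0.008,0,-0.003,0,0,0,-0.008,0,-0.004,0,0,0])

```text
t: 6.83
eef_pos: [0.5866, 0.0049, 0.293]
ee_rot: [-3.119, -0.03, 1.57]
force: [4.6, 0.7, -0.8]
width: 0.0002
```

Call:
apply_moves(increments=[-0.007,0,-0.004,0,0,0,-0.007,0,-0.004,0,0,0,-0.007,0,-0.0045,0,0,0,-0.006,0,-0.0045,0,0,0,-0.006,0,-0.005,0,0,0])

```text
t: 7.25
eef_pos: [0.5586, 0.0047, 0.2774]
ee_rot: [-3.141, -0.033, 1.571]
force: [3.3, 1.0, 2.9]
width: 0.0006
```

Call:
apply_moves(increments=[-0.006,0,-0.005,0,0,0,-0.006,0,-0.005,0,0,0,-0.006,0,-0.0055,0,0,0,-0.005,0,-0.005,0,0,0,-0.005,0,-0.005,0,0,0,-0.003,0,-0.004,0,0,0,0,0,0,0,0,0])

```text
t: 7.83
eef_pos: [0.5238, 0.0046, 0.2458]
ee_rot: [3.14, -0.033, 1.572]
force: [2.9, 1.5, 1.2]
width: 0.0006
```

Now lift off well clear, hold a while, and look.

Call:
apply_moves(increments=[0.008,0,0.015,0,0,0,0.005,0,0.03,0,0,0,0,0,0.03,0,0,0,0,0,0.03,0,0,0,0,0,0.01,0,0,0,0,0,0,0,0,0,0,0,0,0,0,0,0,0,0,0,0,0,0,0,0,0,0,0,0,0,0,0,0,0,0,0,0,0,0,0,0,0,0,0,0,0,0,0,0,0,0,0,0,0,0,0,0,0,0,0,0,0,0,0,0,0,0,0,0,0,0,0,0,0,0,0,0,0,0,0,0,0])

```text
t: 9.33
eef_pos: [0.525, 0.0022, 0.3507]
ee_rot: [-3.105, -0.026, 1.569]
force: [0.4, 0.2, 0.6]
width: 0.0006
```

```bash
cat > lid.py <<'E'
from h import *
import sys
s=arm.get_state(); print(s["t"],s["eef_pos"],s["force"])
v=[.5505,.0074,.0064]
for c in("side","top"): snap(c,f"pics/{c}_{sys.argv[1]}.png")
P={}
for c in("side","top"):
  for n in("lid_edge","lid_outer"):
    r=finder.landmark_of(c,n); print(c,n,[(d["point"],round(d["conf"],2)) for d in r[:2]])
    if r and r[0]["conf"]>.4: P[c,n]=r[0]["point"]
g=lambda a:np.concatenate([proj(c,chestpt(v,lidpt(*((.22,.006) if n=="lid_edge" else (.17,.012)),a[0])))-p for (c,n),p in P.items()])
r=least_squares(g,[.7],loss="soft_l1"); print("lid angle",r.x,np.round(r.fun,1))
a=cv2.imread(f"pics/side_{sys.argv[1]}.png")[90:290,230:430];b=cv2.imread(f"pics/top_{sys.argv[1]}.png")[120:320,220:480]
cv2.imwrite(f"pics/v_{sys.argv[1]}.png",np.hstack([cv2.resize(a,(340,340)),cv2.resize(b,(442,340))]))
E
python3 lid.py half
```

```text
9.3333 [0.52496022 0.00215902 0.35074549] [0.36848647 0.15228129 0.6037568 ]
side lid_edge [([353.1, 175.3], 0.84)]
side lid_outer [([331.8, 180.0], 0.72), ([326.0, 238.4], 0.67)]
top lid_edge [([337.2, 231.8], 0.79)]
top lid_outer [([333.5, 213.7], 0.83)]
lid angle [0.68262859] [-1.8 -2.2  0.5  0.1 -2.4  0.8  0.2  0.6]
```

View pics/v_half.png

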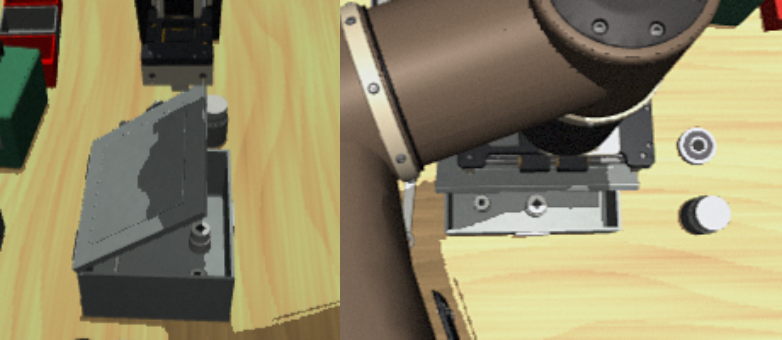

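Call:
apply_moves(increments=[0,0.002,-0.03,0,0,0,0,0.002,-0.03,0,0,0,0,0,-0.02,0,0,0,0,0,-0.01,0,0,0,-0.002,0,-0.006,0,0,0,-0.004,0,-0.006,0,0,0,-0.004,0,-0.006,0,0,0,-0.004,0,-0.006,0,0,0,-0.004,0,-0.006,0,0,0,-0.004,0,-0.006,0,0,0])

```text
t: 10.47
eef_pos: [0.5047, 0.0062, 0.225]
ee_rot: [-3.118, -0.027, 1.57]
force: [0.2, -0.7, 2.5]
width: 0.0007
```

Call:
apply_moves(increments=[-0.003,0,-0.006,0,0,0,-0.003,0,-0.006,0,0,0,-0.003,0,-0.006,0,0,0,-0.003,0,-0.006,0,0,0,-0.0025,0,-0.006,0,0,0,-0.002,0,-0.006,0,0,0,-0.002,0,-0.006,0,0,0,-0.0015,0,-0.006,0,0,0,-0.001,0,-0.006,0,0,0])

```text
t: 11.22
eef_pos: [0.4804, 0.0061, 0.1663]
ee_rot: [-3.12, -0.028, 1.57]
force: [-1.2, -0.1, 2.7]
width: 0.0003
```

Remaining ~33 mm; go slower.

Call:
apply_moves(increments=[-0.001,0,-0.005,0,0,0,-0.001,0,-0.005,0,0,0,0,0,-0.004,0,0,0,0,0,-0.004,0,0,0,0,0,-0.003,0,0,0,0,0,-0.003,0,0,0,0,0,-0.003,0,0,0])

```text
t: 11.8
eef_pos: [0.4763, 0.006, 0.1345]
ee_rot: [-3.115, -0.027, 1.57]
force: [-2.1, 1.0, 2.8]
width: 0.0005
```

Call:
apply_moves(increments=[0,0,-0.002,0,0,0,0,0,-0.002,0,0,0,0,0,-0.002,0,0,0])

```text
t: 12.05
eef_pos: [0.4764, 0.006, 0.1331]
ee_rot: [-3.115, -0.026, 1.572]
force: [-12.3, 2.9, 27.9]
width: 0.0008
```

Call:
apply_moves(increments=[0,0,0.005,0,0,0,0,0,0.02,0,0,0,0,0,0.03,0,0,0,-0.01,0,0.03,0,0,0,-0.01,0,0.03,0,0,0,0,0,0.03,0,0,0,0,0,0,0,0,0,0,0,0,0,0,0])

```text
t: 12.72
eef_pos: [0.456, 0.0058, 0.2846]
ee_rot: [-3.118, -0.027, 1.572]
force: [-0.3, 1.1, -1.3]
width: 0.0007
```

```bash
python3 lid.py shut
```

```text
12.7167 [0.45596647 0.00580885 0.28462818] [-0.3177319   1.14720323 -1.30583984]
side lid_edge [([366.2, 208.1], 0.75)]
side lid_outer [([347.4, 207.6], 0.72), ([317.4, 169.0], 0.44)]
top lid_edge [([247.4, 186.7], 0.74)]
top lid_outer []
lid angle [1.28517564] [ 0.3  0.5 -0.4 -0.8 85.3 69.4]
```

View pics/v_shut.png

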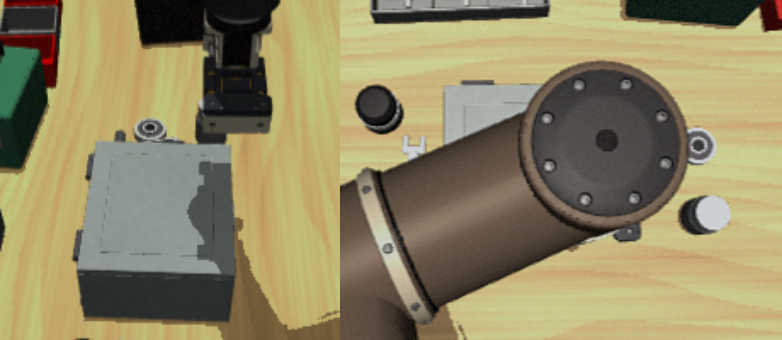

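```bash
python3 -c "
from station import arm
print(arm.job_done())"
```

```text
the job is handed in; nothing more can be done
None
```

I broke the stay, drew the lid to half-way and let it stand, then closed it and handed the job in after about 13 s of the 72 s allowed.

- **Breaking the stay:** I pushed the knuckle pin with closed fingertips about 40 mm away from the robot and down, with at most about 18 N at the moves' ends. Afterwards the lid measured 0.19 rad with the hand off, so it had unlocked.
- **Half-way:** I drew the lid down from behind its outer face, lifted the hand about 10 cm clear and waited a second or so. The lid stood by itself at 0.68 rad; exact half-way is 0.65.
- **Closing:** I pressed the lid down slowly with about 3 N. Once it was on its stop, the force rose to about 28 N. The fingertips ended at z = 0.122 m, which is the given height of the shut lid.

**Last checks:** The side picture shows the lid flat on the rim and the gripper well clear. The camera fit gave 1.285 rad against 1.309 for fully shut, about 1.4°, which I put down to measurement error. The top camera disagreed with this: its view of the lid was hidden by the arm, and its one detection of the lid edge was false, so I ignored it. In the final pictures the jar, bearing and filter look where they were and the visible part of the spanner does too. The things inside the chest looked undisturbed in the half-way pictures (the screwdriver was hidden there) and cannot be seen now.

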